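# Set the dial of the ball dispenser and tip out the grinding balls

### The arm

A 6-joint arm with a two-finger parallel gripper is mounted at the origin on a cart in front of the work surface, level with it; the furniture and walls round the work are solid. World frame = base frame: x ahead of the robot, y to its left, z up, the work surface at z = 0. Lengths are in mm, angles in rad, forces in N, time in s.
With the tool pointing down it reaches from about 350 to 775 mm from the base axis. Payload 7.3 kg.
Tool frame: the origin (TCP) lies at the very end of the fingers, on their centre line; the grasp point (between the pads) lies behind it (bot.grip_point_offset is the z of the grasp point in the tool frame, in mm); z points along the fingers, y is the line along which they close (so a half turn about z gives the same grasp; the last joint's range is limited). The gripper opens to 92 mm and grips with 3 to 60 N. Pads are 19 mm wide; open, the fingers measure 130 mm over their backs; the gripper's body (75 mm by 190 mm) begins 47 mm behind the grasp point.
Start: joints at [1.192, 0.342, 1.524, -0, 1.275, -0.146], TCP at [121.103, 510.861, 226.741] pointing down, gripper open.
Joint ranges: [-2.53, 2.53], [-0.77, 2.02], [0.04, 2.7], [-1, 4.14], [0.28, 2.66], [-3.11, 3.11]. Speed limits (rad/s): [2.57, 2.57, 3.14, 3.14, 3.14, 3.14].

### API

Orientations are given as [roll, pitch, yaw] about the fixed x, y, z axes, in that order (R = Rz(yaw) Ry(pitch) Rx(roll)).
In Python, from plant import bot gives the robot as it stands. The module is installed in compiled form; this text tells all that it offers.
- The arm moves only by the shell command python3 -m crank 'ROWS'. ROWS is JSON, a list that holds one entry, the list of rows, each a list of 5 numbers: the opening, from 0 (shut) to 1 (fully open), then the shift along the tool's x, y, z in cm, then the turn about the tool's z in degrees. In form: [[[claw, x, y, z, turn], ...]]. A call has exactly 10 rows; each row is the pose to reach, as a shift and turn from the pose commanded when the call began, along the tool's axes at that moment; what a row does not reach only later rows make up. A row lasts 1/10 s, in which the tool goes at most 50 mm and 8.59 degrees, less where a joint would pass 70% of its speed; a pose out of reach is approached as far as the arm can. A call with a gripper value outside its range is refused whole. The fingers move at their own pace and stop on an object; the grip force is fixed at half the most. Time passes only in rows, so rows that repeat a pose let the fingers close, or fill a call up. It gives the time, the measured TCP pose, the force, the opening and the grip force at its end, in the units of the state.
- bot.get_obs(): the state, without advancing time (a new reading comes with each control period).
- bot.capture(name): name is "scene" or "top"; returns (picture, depth): 480x640x3 uint8, red, green, blue; 480x640 float32, mm along the optical axis (not along the pixel's ray), 0 where there is no reading.
- bot.calibration(name): a dict with "vertical_fov" (degrees; the focal length in pixels is half the picture's height over the tangent of half this angle, whatever the lens; pixels are square), "cx", "cy" (the principal point, pixels), "rvec" (rotation vector, rad) and "tvec" (3), from world to camera coordinates, as OpenCV has them. Camera axes: x right, y down, z forward; pixel columns grow to the right and rows downward; lengths in mm; the calibration is good to about 2 mm. A picture is of the moment at which its call begins. calibration takes no time and is no camera call.
- bot.close_job(): hands the job in; it is judged then, once.
The state is a dict: "time": time; "joint_positions": joint angles; "dq": joint speeds; "tau": joint torques, N m; "tool_pos": TCP position; "tcp_rot": TCP orientation; "contact_force": force on the tool from outside, world axes, zero at the start; "moment": the same for the moment, N m; "grip_width": finger opening in mm; "finger_force": force on a finger pad.
Only numpy, scipy, OpenCV 4.12 (cv2) and the standard library are available. Lean on these libraries where they do the work, as an engineer would, in place of code of your own. Each camera call takes 0.05 s, during which the arm holds its last target. There are 200 camera calls.

### The job

Turn the dial on top of the ball dispenser so that the smallest hole the three steel grinding balls can pass through stands squarely over the outlet, with the jar upright. Then tip the jar all the way over its tray so that all three balls roll out into the tray, and leave the jar tipped and the dial as set. Do not shift the petri dish, the timer or the cartridge.

Things in the scene. Friction and masses are not known exactly. Their poses are not given: they have to be found in the camera images.
- dispenser: fixed steel stand: tray 170 x 100 mm, walls 35 mm high, 4 mm thick, and two cheeks (y = +-50 to 60 mm, 112 mm high) carrying a clear jar on an axle along y, 105 mm up. Origin: on the worktop under the axle; z up; x points the way the jar tips (tray x = -55 to 115, y = -50 to 50 mm). Upright, the 74 mm wide jar spans 70 to 135 mm up
- outlet (a point): the only outlet, a 20 x 22 mm window in the jar's black lid, under the dial; on the +x side, 24 mm from the jar's centre line, where a small grey spout mark sticks out of the rim (a bigger grey counterweight sits on the far side, -x). This point: its centre, 138 mm above the worktop when upright
- dial (a joint): white dial disc, 80 mm across, on the lid, top 143 mm above the worktop. Turns about the jar's centre line (about 0.04 N m), stays where left. Value in rad, growing anticlockwise from above, 0 to 2.6; equals the angle of the bar's white-line end from the stand's x axis. Three round holes: 6 mm over the outlet at 0.7, 20 mm at 1.4, 25 mm at 2.4
- dial_bar (a point): black upright grip bar across the dial's centre, 34 mm long, 10 mm thick, 25 mm high (142 to 167 mm above the worktop); a white line on top marks one end. This point: the bar's middle, on the jar's centre line, 155 mm up; x axis along the bar, towards the white line
- jar (a joint): tipping angle of the jar, rad: 0 upright on a stop, 2.5 fully tipped on a stop, mouth down over the tray. From under 0.2 it falls back upright; pushed past 0.5 it falls over by itself to 2.5 in about 2 s once nothing is in its way. A push of under 3 N towards +x against the bar does it, about 25 mm; the disc behind the bar rises meanwhile, so keep the fingertips 10 mm clear of it
- ball0: polished steel grinding ball, 10 mm across, in the jar; origin at its centre
- ball1: a second one alike
- ball2: a third one alike
- petri_dish: bystander: round petri dish, 91 mm across, 15 mm high, origin under its centre
- timer: bystander: bench timer, 66 x 62 x 19 mm, origin under its centre
- cartridge: bystander: flat white test cartridge, 62 x 34 x 15 mm, origin under its centre

How it is judged (in metres and radians):
On the way, in this order (a step that is already met when the one before it is completed fails the run):
1. the 20 mm hole stands over the outlet, the jar upright (value of joint dial between 1.22 and 1.58 rad and value of joint jar below 0.2 rad), for 0.2 s.
2. the jar is tipped over with the dial so set (value of joint dial between 1.22 and 1.58 rad and value of joint jar above 1.9 rad), for 0.2 s.
At the end, for the whole second after the job is handed in: all three balls lie in the tray of the dispenser at rest, the jar is still tipped over (beyond 1.9 rad) and the dial still has the 20 mm hole over the outlet (1.4 rad, give or take 0.18) (all of step 2 and x of ball0 in the frame of dispenser between -0.055 and 0.115 m and y of ball0 in the frame of dispenser between -0.05 and 0.05 m and z of ball0 in the frame of dispenser between 0 and 0.03 m and linear speed of each of ball0, ball1, ball2 below 0.03 m/s and x of ball1 in the frame of dispenser between -0.055 and 0.115 m and y of ball1 in the frame of dispenser between -0.05 and 0.05 m and z of ball1 in the frame of dispenser between 0 and 0.03 m and x of ball2 in the frame of dispenser between -0.055 and 0.115 m and y of ball2 in the frame of dispenser between -0.05 and 0.05 m and z of ball2 in the frame of dispenser between 0 and 0.03 m); the robot touches nothing.
It fails at once if the jar tipped with another hole, or none, over the outlet (value of joint jar above 1 rad and (value of joint dial below 1.2 rad or value of joint dial above 1.6 rad)).
It fails at once if a bystander shifted by more than 20 mm (distance of any of petri_dish, timer, cartridge from where it was at the start of the episode above 0.02 m).
It also fails if it takes over 48 s, if anything falls off the work surface, if the arm or the gripper's body presses on something with over 40 N, if the wrist force passes 120 N, or if a joint passes its speed limit or range.

## Working session

There is one attempt and no reset: what is moved stays moved. The work goes in short steps, Python scripts to look and compute and a shell command to move; the robot and the scene stay as the last step left them, time stands still between calls to the robot, and variables do not carry over. Pictures are saved under pics/ and viewed, at most 10 in all, crops included, and the job is handed in when it is done.

```bash
mkdir -p pics; cat > h.py <<'E'
import numpy as np, cv2
from plant import bot
def cam(n):
    c=bot.calibration(n); f=240/np.tan(np.radians(c["vertical_fov"])/2)
    R=cv2.Rodrigues(np.array(c["rvec"],float))[0]; return f,c["cx"],c["cy"],R,np.array(c["tvec"],float)
def at_z(n,u,v,z):
    f,cx,cy,R,t=cam(n); d=R.T@np.array([(u-cx)/f,(v-cy)/f,1]); o=-R.T@t
    return o+d*(z-o[2])/d[2]
def proj(n,p):
    f,cx,cy,R,t=cam(n); q=R@np.array(p)+t; return q[:2]/q[2]*f+[cx,cy]
E
python3 - <<'E'
from h import *
for n in("top","scene"):
    p,d=bot.capture(n); np.save(f"{n}_d.npy",d); cv2.imwrite(f"pics/{n}0.png",p[:,:,::-1])
    print(n,cam(n))
o=bot.get_obs(); print(o["time"],o["tool_pos"],o["tcp_rot"],o["grip_width"],bot.grip_point_offset)
E
```

```text
top (np.float64(482.14187891336985), 319.1518892718151, 236.04163653685242, array([[ 0.00749781, -0.99972487,  0.02222529],
       [-0.99028912, -0.01050888, -0.13862545],
       [ 0.13882088, -0.02097007, -0.99009546]]), array([  31.27348846,  471.46361266, 1045.53954358]))
scene (np.float64(498.53224270852724), 313.68774493148624, 249.91306437671628, array([[ 0.48700703, -0.87320211, -0.01849959],
       [-0.56728968, -0.30014496, -0.7668738 ],
       [ 0.66408326,  0.38396755, -0.64153125]]), array([-181.77459473,  348.79853277,  955.38487606]))
0.1 [120.9361825  510.4952081  226.11997939] [-3.14019318e+00 -1.99854221e-04  2.90881028e+00] 91.80993030404137 -18.8
```

View pics/top0.png

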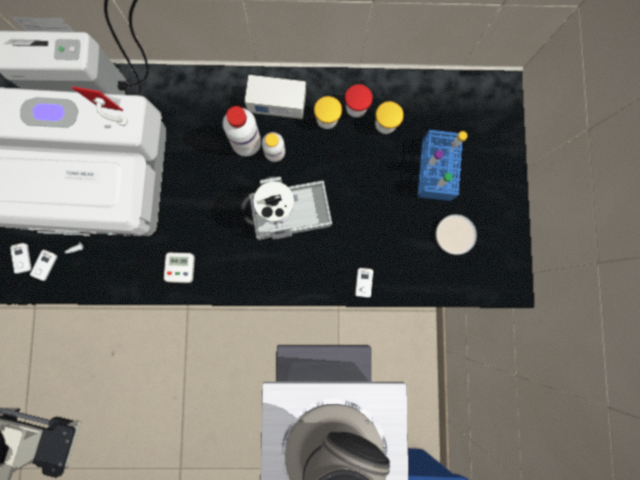

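View pics/scene0.png

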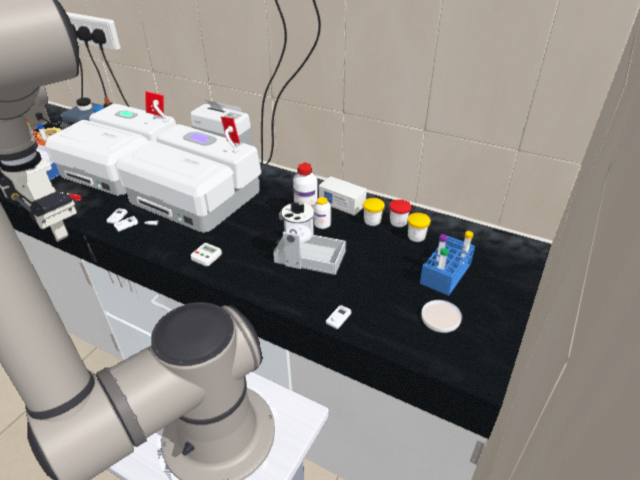

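Top view: the dispenser's jar is near (272,203) and its tray extends right to about (328,205). Timer (179,268), cartridge (364,283) and dish (456,234) are all clear of it. Next, an enlarged crop.

```bash
python3 - <<'E'
from h import *
p=cv2.imread("pics/top0.png")[165:250,235:340]
cv2.imwrite("pics/top0c.png",cv2.resize(p,None,fx=7,fy=7,interpolation=cv2.INTER_CUBIC))
E
```

```text
(no output)
```

View pics/top0c.png

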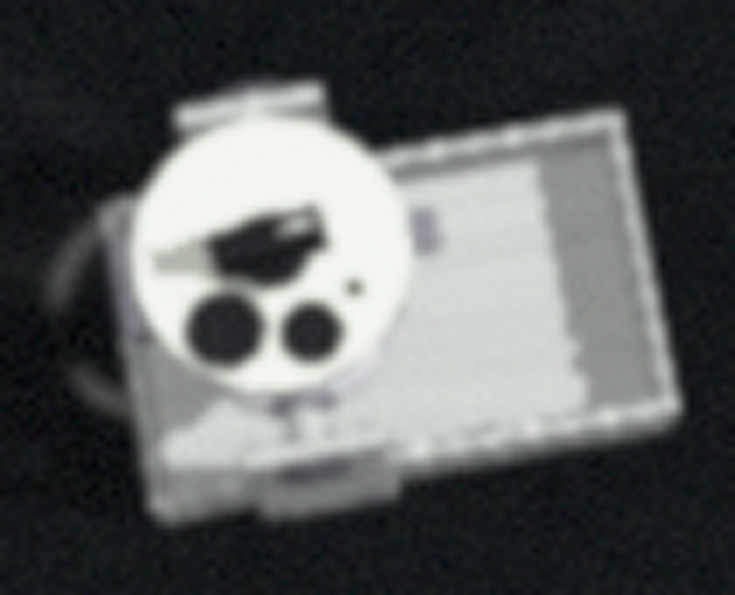

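```bash
python3 - <<'E'
from h import *
P=lambda a,b,z: at_z("top",235+(a+.5)/7-.5,165+(b+.5)/7-.5,z)
c=P(272,255,143); L=P(132,255,143);R_=P(412,255,143);T=P(272,117,143);B=P(272,393,143)
print("disc",c,np.linalg.norm(L-R_),np.linalg.norm(T-B))
d=np.load("top_d.npy"); f,cx,cy,R,t=cam("top")
u,v=278,188; z=d[v,u]; print("depth pt",R.T@(np.array([(u-cx)/f*z,(v-cy)/f*z,z])-t))
br,tr,bl=P(678,415,35),P(622,110,35),P(155,515,35)
print(br,tr,bl,np.linalg.norm(br-tr),np.linalg.norm(br-bl))
a=br-bl; a1=tr-br; y1=np.arctan2(a[1],a[0]); y2=np.arctan2(a1[1],a1[0])-np.pi/2
print("yaw",y1,y2)
yaw=(y1+y2)/2; ex=np.array([np.cos(yaw),np.sin(yaw)])
m=(br+tr)/2; print("axis from tray",m[:2]-117*ex)
for n,(a,b),off in(("6",(353,287),.7),("20",(312,330),1.4),("25",(225,328),2.4)):
    q=P(a,b,143)-c; an=np.arctan2(q[1],q[0])-yaw; print(n,np.linalg.norm(q),"dial",(an+off+np.pi)%(2*np.pi)-np.pi)
# scene view: bottle heights max near
for (u,v) in((238,116),(272,140)):
    z=d[v,u]; print(R.T@(np.array([(u-cx)/f*z,(v-cy)/f*z,z])-t))
print("bar top proj",proj("top",[c[0],c[1],167])-[235,165],"x7"); 
# disc in scene
print(proj("scene",[c[0],c[1],143]))
p=cv2.imread("pics/scene0.png")[190:280,260:360]
cv2.imwrite("pics/scene0c.png",cv2.resize(p,None,fx=6,fy=6,interpolation=cv2.INTER_CUBIC))
E
```

```text
disc [526.18321444 130.82541869 143.        ] 80.67492631809355 81.28161474704918
depth pt [553.18049442 122.11903775 143.07138457]
[498.65868785   8.29429427  35.        ] [598.58779119  26.84803265  35.        ] [464.62043988 174.37234972  35.        ] 101.6369366947323 169.53030061834244
yaw -1.3686425327142246 -1.387217760483416
axis from tray [526.19753169 132.4018546 ]
6 25.22164574536195 dial 0.13682058873063596
20 24.92642214385419 dial 0.13610783752218492
25 25.226513524108146 dial 0.09246647610463121
[696.14084417 204.35841014 164.21011355]
[674.25966449 141.13110481  85.13724707]
bar top proj [37.5560654  33.43632548] x7
[296.95482233 210.99152492]
```

View pics/scene0c.png

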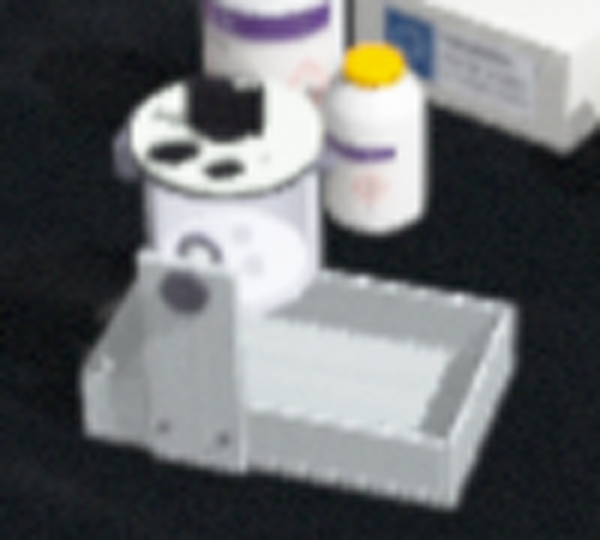

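Measurements agree with the given sizes: the disc is 81 mm across at z 143 and the tray 170 x 101 mm. The axis is at (526,131.5), stand yaw about -1.378 and dial about 0.125. Moving over it now.

```bash
python3 -m crank '[[[0.6,-4,-2.3,0,5.8],[0.6,-8,-4.6,0,11.6],[0.6,-12,-6.9,0,17.4],[0.6,-16,-9.2,0,23.2],[0.6,-20,-11.5,0,29],[0.6,-24,-13.8,0,34.8],[0.6,-28,-16.1,0,40.6],[0.6,-32,-18.4,0,46.4],[0.6,-36,-20.7,0,52.2],[0.6,-40,-23,0,58.3]]]'
cat >> h.py <<'E'
def to(p,yaw):
    o=bot.get_obs(); s=o["tcp_rot"][2]; d=np.array(p)-o["tool_pos"]
    print("t",round(o["time"],2),"pos",np.round(o["tool_pos"],1),"rot",np.round(o["tcp_rot"],3),"w",round(o["grip_width"],1),"q6",round(o["joint_positions"][5],2),"F",np.round(o["contact_force"],1))
    print("cm",np.round([(np.cos(s)*d[0]+np.sin(s)*d[1])/10,(np.sin(s)*d[0]-np.cos(s)*d[1])/10,-d[2]/10],2),"turn",np.degrees(-((yaw-s+np.pi)%(2*np.pi)-np.pi)).round(1))
E
python3 -c "
from h import *
to([526,131.5,148],1.89)"
```

```text
time: 1.1
tool_pos: [458.2, 193.2, 226.5]
tcp_rot: [-3.141, -0.0, 1.887]
contact_force: [0.8, 1.2, -0.9]
grip_width: 55.2
finger_force: 0.0
t 1.1 pos [458.2 193.2 226.5] rot [-3.141 -0.     1.887] w 55.2 q6 -0.07 F [ 0.8  1.2 -0.9]
cm [-7.97  4.53  7.85] turn -0.2
```

Move over, hold, and look before descending.

```bash
python3 -m crank '[[[0.6,-2,1.1,0,0],[0.6,-4,2.2,0,0],[0.6,-6,3.4,0,0],[0.6,-8,4.5,0,0],[0.6,-8,4.5,1.5,0],[0.6,-8,4.5,3,0],[0.6,-8,4.5,4,0],[0.6,-8,4.5,4,0],[0.6,-8,4.5,4,0],[0.6,-8,4.5,4,0]]]' >/dev/null
python3 - <<'E'
from h import *
to([526,131.5,148],1.89)
p=bot.capture("scene")[0][160:260,240:360]
cv2.imwrite("pics/s1.png",cv2.resize(p[:,:,::-1],None,fx=6,fy=6,interpolation=cv2.INTER_CUBIC))
E
```

```text
t 2.1 pos [525.5 133.2 187.5] rot [3.14  0.    1.892] w 55.1 q6 -0.21 F [-0.   0.2  0. ]
cm [-0.18 -0.01  3.95] turn 0.1
```

View pics/s1.png

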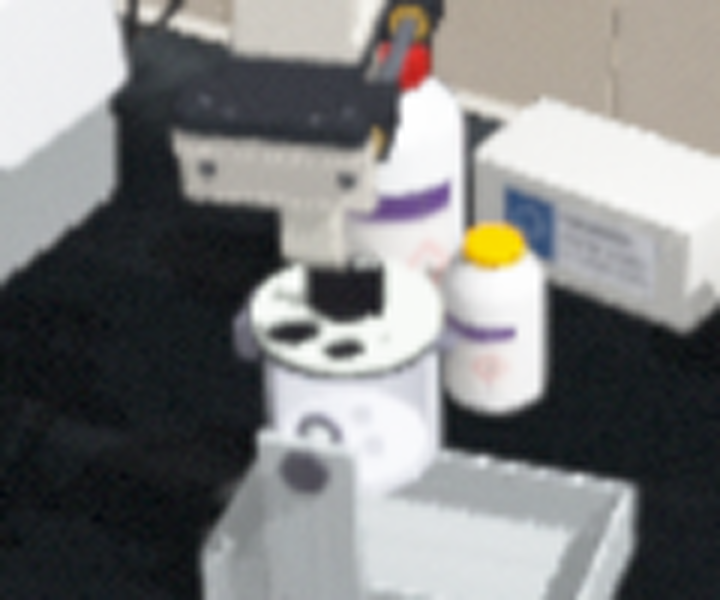

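The near finger (about 315,230) stands in front of the bar (345,290), and the jar is upright. Descend and grip.

```bash
python3 -m crank '[[[0.6,-0.15,0,1,0],[0.6,-0.15,0,2,0],[0.6,-0.15,0,3,0],[0.6,-0.15,0,3.9,0],[0.6,-0.15,0,3.9,0],[0.3,-0.15,0,3.9,0],[0.1,-0.15,0,3.9,0],[0,-0.15,0,3.9,0],[0,-0.15,0,3.9,0],[0,-0.15,0,3.9,0]]]'; python3 -c "
from h import *
to([526,131.5,148],1.89+1.275)"
```

```text
time: 3.15
tool_pos: [525.7, 131.6, 148.0]
tcp_rot: [3.141, 0.0, 1.891]
contact_force: [-0.6, 0.6, -0.1]
grip_width: 19.7
finger_force: 0.0
t 3.15 pos [525.7 131.6 148. ] rot [3.141 0.    1.891] w 19.7 q6 -0.22 F [-0.6  0.6 -0.1]
cm [-0.02  0.02 -0.  ] turn -73.0
```

```bash
python3 -m crank '[[[0,0,0,0,0],[0,0,0,0,0],[0,0,0,0,0],[0,0,0,0,0],[0,0,0,0,0],[0,0,0,0,0],[0,0,0,0,-3],[0,0,0,0,-8],[0,0,0,0,-13],[0,0,0,0,-18]]]'; python3 -c "
from h import *
to([526,131.5,148],1.89+1.275)"
```

```text
time: 4.15
tool_pos: [528.4, 132.2, 148.1]
tcp_rot: [3.136, 0.003, 2.209]
contact_force: [8.8, 2.6, -5.3]
grip_width: 10.0
finger_force: 30.0
t 4.15 pos [528.4 132.2 148.1] rot [3.136e+00 3.000e-03 2.209e+00] w 10.0 q6 -0.53 F [ 8.8  2.6 -5.3]
cm [ 0.09 -0.23  0.01] turn -54.8
```

```bash
python3 -m crank '[[[0,-0.05,0.1,0,-5],[0,-0.1,0.23,0,-11],[0,-0.1,0.23,0,-18],[0,-0.1,0.23,0,-25],[0,-0.1,0.23,0,-32],[0,-0.1,0.23,0,-39],[0,-0.1,0.23,0,-46],[0,-0.1,0.23,0,-52],[0,-0.1,0.23,0,-55],[0,-0.1,0.23,0,-55]]]'; python3 - <<'E'
from h import *
to([528,132,148],1.89+1.275)
p=bot.capture("top")[0][160:250,230:345]
cv2.imwrite("pics/t2.png",cv2.resize(p[:,:,::-1],None,fx=6,fy=6,interpolation=cv2.INTER_CUBIC))
E
```

```text
time: 5.15
tool_pos: [528.2, 131.9, 148.0]
tcp_rot: [-3.141, 0.001, -3.117]
contact_force: [-1.1, -2.0, 2.5]
grip_width: 9.6
finger_force: 30.0
t 5.15 pos [528.2 131.9 148. ] rot [-3.141e+00  1.000e-03 -3.117e+00] w 9.6 q6 -1.49 F [-1.1 -2.   2.5]
cm [0.02 0.01 0.  ] turn 0.0
```

```bash
python3 -m crank '[[[0.4,0,0,0,0],[0.4,0,0,0,0],[0.4,0,0,0,0],[0.4,0,0,0,0],[0.4,0,0,0,0],[0.4,0,0,-1,0],[0.4,0,0,-2.5,0],[0.4,0,0,-4.5,0],[0.4,0,0,-6,0],[0.4,0,0,-6,0]]]'
python3 -m crank '[[[0,0,3,0,8],[0,0,7,0,16],[0,0,11,0,24],[0,0,14,0,32],[0,0,16,0,40],[0,0,16,0,48],[0,0,16,0,56],[0,0,16,0,64],[0,0,16,0,72],[0,0,16,0,80]]]'
python3 - <<'E'
from h import *
to([528,132,148],1.595)
p=bot.capture("top")[0]; cv2.imwrite("pics/t3full.png",p[:,:,::-1])
p=p[165:250,235:340]
cv2.imwrite("pics/t3.png",cv2.resize(p[:,:,::-1],None,fx=7,fy=7,interpolation=cv2.INTER_CUBIC))
E
```

```text
time: 6.2
tool_pos: [529.4, 132.3, 210.5]
tcp_rot: [3.141, 0.005, -3.118]
contact_force: [-0.0, 0.4, -0.1]
grip_width: 36.8
finger_force: 0.0
time: 7.2
tool_pos: [523.9, 292.0, 207.0]
tcp_rot: [-3.14, 0.0, 1.763]
contact_force: [-0.2, -0.4, -0.0]
grip_width: 0.5
finger_force: 0.0
t 7.2 pos [523.9 292.  207. ] rot [-3.14   0.     1.763] w 0.5 q6 0.19 F [-0.2 -0.4 -0. ]
cm [-15.79  -2.67   5.9 ] turn 9.6
```

View pics/t3.png

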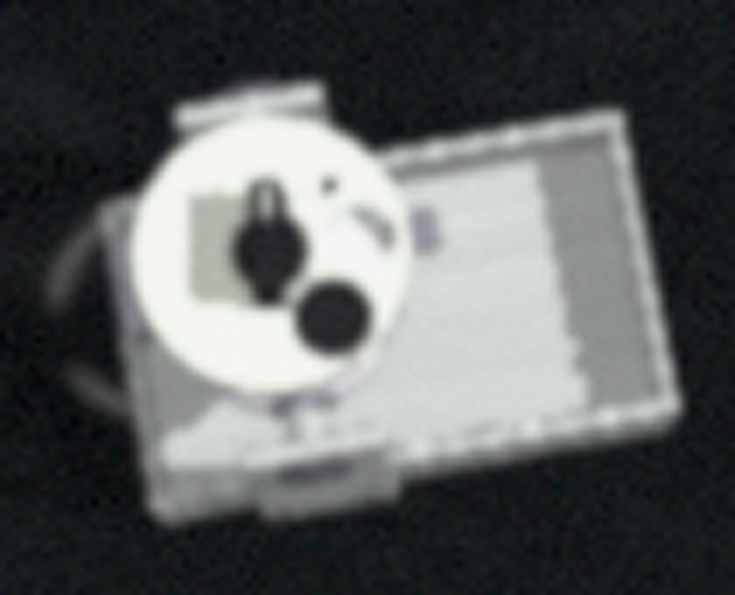

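The spout mark (425,230) lines up with the 20 mm hole (365,232). The small hole (329,185) and large hole (333,317) both give dial ≈ 1.41. Next, stage the closed fingers behind the bar.

```bash
python3 -m crank '[[[0,-2.5,-0.4,0,4],[0,-5,-0.8,0,8],[0,-7.5,-1.2,0,9.6],[0,-9.5,-1.5,0,9.6],[0,-10.6,-1.65,0,9.6],[0,-10.6,-1.65,1.5,9.6],[0,-10.6,-1.65,3.2,9.6],[0,-10.6,-1.65,4.8,9.6],[0,-10.6,-1.65,4.8,9.6],[0,-10.6,-1.65,4.8,9.6]]]' >/dev/null
python3 - <<'E'
from h import *
to([528,149,159.5],1.595)
p=bot.capture("scene")[0][160:260,240:360]
cv2.imwrite("pics/s4.png",cv2.resize(p[:,:,::-1],None,fx=6,fy=6,interpolation=cv2.INTER_CUBIC))
E
```

```text
t 8.25 pos [529.  185.2 159.8] rot [-3.141 -0.     1.603] w 0.5 q6 0.17 F [0.5 0.6 0.2]
cm [-3.62 -0.21  0.03] turn 0.4
```

View pics/s4.png

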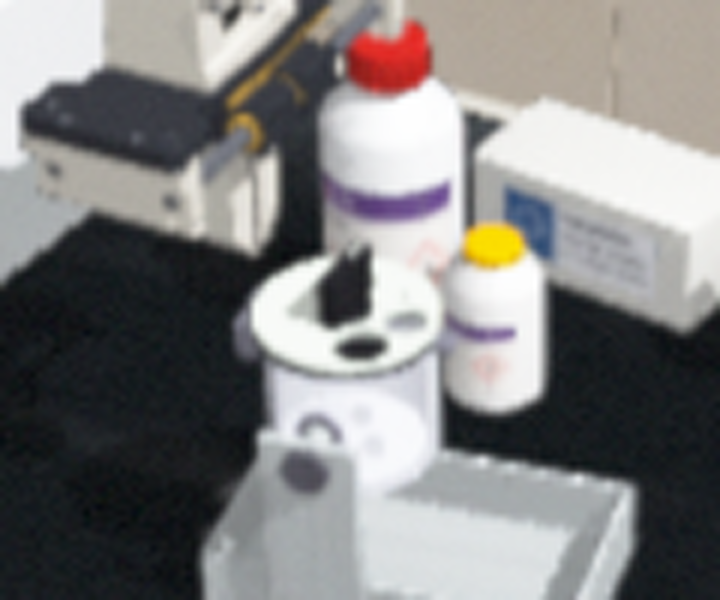

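Shut fingers (250,240) are clear behind the bar (345,290). Push slowly.

```bash
python3 -m crank '[[[0,-1.3,-0.1,0,0.4],[0,-2.6,-0.1,0,0.4],[0,-3.4,-0.1,0,0.4],[0,-3.8,-0.1,0,0.4],[0,-4.2,-0.1,0,0.4],[0,-4.6,-0.1,0,0.4],[0,-5,-0.1,0,0.4],[0,-5.4,-0.1,0,0.4],[0,-5.8,-0.1,0,0.4],[0,-6,-0.1,0,0.4]]]'; python3 -c "
from h import *
f=bot.capture('top')[0]; cv2.imwrite('pics/t5.png',f[:,:,::-1])
s=bot.capture('scene')[0][160:260,240:360]
cv2.imwrite('pics/s5.png',cv2.resize(s[:,:,::-1],None,fx=6,fy=6,interpolation=cv2.INTER_CUBIC))"
```

```text
time: 9.3
tool_pos: [529.8, 124.6, 159.7]
tcp_rot: [-3.141, 0.0, 1.595]
contact_force: [-0.0, 0.3, -0.6]
grip_width: 0.3
finger_force: 0.0
```

View pics/s5.png

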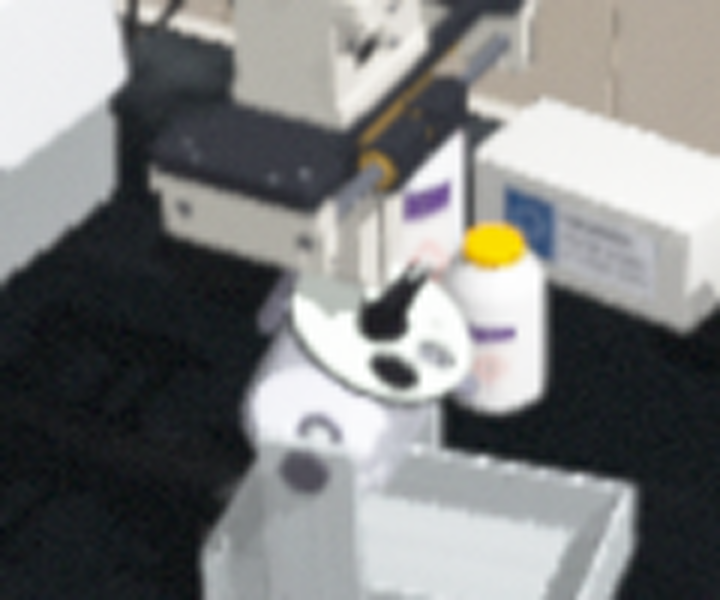

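The jar is tilted about 0.45 rad with the dial unchanged. A little more push, then straight up out of the way.

```bash
python3 -m crank '[[[0,-0.5,0,0,0],[0,-1,0,-0.3,0],[0,-1.2,0,-2,0],[0,-1.2,0,-5,0],[0,-1.2,0,-8,0],[0,2,0,-9,0],[0,6,0,-9,0],[0,10,0,-9,0],[0,14,0,-9,0],[0,16,0,-9,0]]]'
python3 -m crank '[[[0,0,0,0,0],[0,0,0,0,0],[0,0,0,0,0],[0,0,0,0,0],[0,0,0,0,0],[0,0,0,0,0],[0,0,0,0,0],[0,0,0,0,0],[0,0,0,0,0],[0,0,0,0,0]]]'
python3 -m crank '[[[0,0,0,0,0],[0,0,0,0,0],[0,0,0,0,0],[0,0,0,0,0],[0,0,0,0,0],[0,0,0,0,0],[0,0,0,0,0],[0,0,0,0,0],[0,0,0,0,0],[0,0,0,0,0]]]' >/dev/null
python3 - <<'E'
from h import *
a=bot.capture("top")[0][165:250,235:340]; b=bot.capture("scene")[0][190:275,260:365]
m=np.vstack([a,b]); m=np.hstack([a,b])
cv2.imwrite("pics/m6.png",cv2.resize(m[:,:,::-1],None,fx=3.8,fy=3.8,interpolation=cv2.INTER_CUBIC))
E
```

```text
time: 10.4
tool_pos: [525.5, 287.6, 249.9]
tcp_rot: [3.141, -0.001, 1.597]
contact_force: [0.2, 0.0, -0.9]
grip_width: 0.6
finger_force: 0.0
time: 11.4
tool_pos: [526.0, 284.9, 249.7]
tcp_rot: [-3.142, -0.0, 1.595]
contact_force: [0.4, 0.2, -0.4]
grip_width: 0.6
finger_force: 0.0
```

View pics/m6.png

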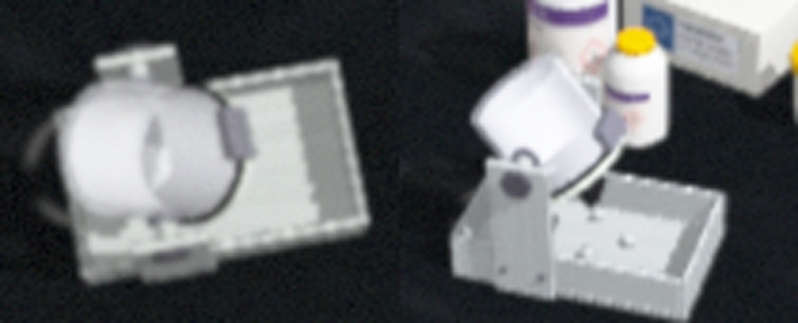

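The jar is tipped, and three balls appear in the tray at (595,215), (628,240) and (583,253). Let them settle, then confirm.

```bash
for i in 1 2 3 4 5; do python3 -m crank '[[[0,0,0,0,0],[0,0,0,0,0],[0,0,0,0,0],[0,0,0,0,0],[0,0,0,0,0],[0,0,0,0,0],[0,0,0,0,0],[0,0,0,0,0],[0,0,0,0,0],[0,0,0,0,0]]]' >/dev/null; done
python3 - <<'E'
from h import *
a=bot.capture("scene")[0][195:275,270:350]
for i in range(6): b=bot.capture("scene")[0][195:275,270:350]
cv2.imwrite("pics/m7.png",cv2.resize(np.hstack([a,b])[:,:,::-1],None,fx=5,fy=5,interpolation=cv2.INTER_CUBIC))
print(bot.get_obs()["time"])
E
```

```text
17.85
```

View pics/m7.png

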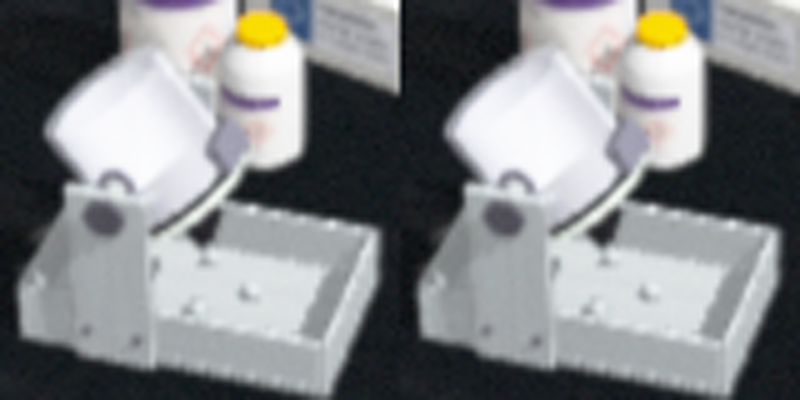

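Three balls, at (205,258), (248,292) and (192,307), are at rest in the tray and the jar is fully tipped. Handing in.

```bash
python3 -c "
from plant import bot
print(bot.close_job())"
```

```text
the job is handed in; nothing more can be done
None
```

Job handed in (no verdict returned): I set the dial to about 1.41 rad (20 mm hole over the outlet) and tipped the jar fully, and the last pictures show all three balls at rest in the tray; the arm went nowhere near the petri dish, timer or cartridge.

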